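# Switch the storm radio to the weather band

### The arm

A 7-joint arm with a two-finger parallel gripper is mounted at the origin on the work surface. World frame = base frame: x ahead of the robot, y to its left, z up, the work surface at z = 0. Lengths are in mm, angles in rad, forces in N, time in s.
With the tool pointing down it reaches from about 400 to 875 mm from the base axis. Payload 4.4 kg.
Tool frame: the origin (TCP) lies on the centre line of the jaws, within the pads' length; the fingertips stand 8 mm ahead of it and the grasp point (between the pads) lies 11 mm behind it; x points along the fingers, z is the direction in which the jaws open and shut, and the axes are right-handed (so a half turn about x gives the same grasp; the last joint's range is limited). The gripper opens to 85 mm and grips with 20 to 120 N. Pads are 22 mm wide; open, the fingers measure 114 mm over their backs; the gripper's body (76 mm by 85 mm) begins 54 mm behind the grasp point. The pads swing forward as they close: fully open they stand 13 mm farther back than shut.
Start: joints at [1.181, 0.628, 0.038, 1.517, -0.027, 0.996, -0.02], TCP at [206.839, -616.227, 239.313] pointing down, gripper open.
Joint ranges: [-3.06, 3.06], [-0.37, 2.12], [-1.25, 1.32], [0.18, 2.47], [-1.1, 4.24], [0.23, 1.98], [-2.94, 2.94]. Speed limits (rad/s): [2.57, 2.57, 3.14, 3.14, 3.14, 3.14, 3.14].

### API

Orientations are given as [roll, pitch, yaw] about the fixed x, y, z axes, in that order (R = Rz(yaw) Ry(pitch) Rx(roll)).
In Python, from cell import ctrl, get_image, camera_params gives the robot as it stands. The module is installed in compiled form; this text tells all that it offers.
- The arm moves only by the shell command python3 -m handwheel 'ROWS'. ROWS is text: rows parted by semicolons, each of 7 numbers parted by spaces: the opening, from -1 (shut) to 1 (fully open), then the shift along the tool's x, y, z in mm, then the turn, a rotation vector about the tool's x, y, z in rad. In form: grip x y z wx wy wz; .... A call has 1 to 10 rows; each row shifts and turns the pose as measured when the row begins, along the tool's axes as they then stand; what a row does not reach is not made up. A row lasts 1/10 s, in which the tool goes at most 50 mm and 8.59 degrees, less where a joint would pass 70% of its speed; a pose out of reach is approached as far as the arm can. A call with a gripper value outside its range is refused whole. The fingers move at their own pace and stop on an object; the grip force is fixed at half the most. Time passes only in rows, so rows that do not move let the fingers close. It gives the time, the measured TCP pose, the force and the opening at its end, in the units of the state.
- ctrl.read_state(): the state, without advancing time (a new reading comes with each control period).
- get_image(name): name is "side" or "top" or "wrist"; returns the picture (480x640x3 uint8, blue, green, red); there is no depth.
- camera_params(name): a dict with "fx", "fy", "cx", "cy" (pixels), "eye" and "orientation" of the camera in the world. Camera axes: x right, y up, looking along -z (the intrinsics and any distortion apply to the point x, -y, -z); pixel columns grow to the right and rows downward; lengths in mm; the calibration is good to about 2 mm. A picture is of the moment at which its call begins: read the wrist's pose just before it. camera_params takes no time and is no camera call; for the wrist camera it gives the pose at the moment of the call.
- ctrl.finish_job(): hands the job in, once; it reports no verdict.
The state is a dict: "clock": time; "qpos": joint angles; "qd": joint speeds; "tau": joint torques, N m; "eef_pos": TCP position; "tool_rot": TCP orientation; "force": force on the tool from outside, world axes, zero at the start; "torque": the same for the moment, N m; "width": finger opening in mm.
Only numpy, scipy, OpenCV 4.12 (cv2) and the standard library are available. Lean on these libraries where they do the work, as an engineer would, in place of code of your own. Each camera call takes 0.05 s, during which the arm holds its last target.

### The job

Get the forecast on the red storm radio: turn the grey knurled selector knob on its top clockwise with a light fingertip until it clicks into place with its orange pointer at the blue dot (weather), without ever going on to the red dot (alert siren); then press the long white bar all the way down to hear the report, let it come up again and move clear. Only touch the controls: do not take the knob between the fingers, do not lift, tip or shove the radio, and leave everything else on the bench where it stands.

Things in the scene. Friction and masses are not known exactly. Their poses are not given: they have to be found in the camera images.
- radio: red storm radio standing loose on four rubber feet, about 1.5 kg; 115 mm deep (its x), 240 wide (its y), 102 high to its flat black top deck. Origin at the centre of its underside; x points out of its back, y to its left, z up; the loudspeaker front (-x) roughly faces the robot. A folded aerial lies behind the back edge, below the deck. Pushed sideways with over 10 N it slides.
- selector (a joint): angle of the knob in rad, growing clockwise seen from above. Four sprung detents 0.628 (36 deg) apart: 0 white dot (off), 0.628 yellow, 1.257 blue (weather, wanted), 1.885 red (alert); a stop just beyond each end. Starts in the white or yellow detent, rarely balanced between. 0.06 N m starts it out of a detent; past the midway ridge it snaps into the next by itself.
- selector_top (a point): centre of the flat top of the grey selector knob, on its vertical axis. The knob is 52 mm in diameter, 24 mm tall, knurled round its rim, and stands on the deck, so this point is 24 mm above the deck and 126 mm above the bench, 62 mm left (+y) of the radio's middle. The deck around it is clear for 25 mm but for flat printed dots. A fingertip leaning on the rim with 5 N turns it without slipping.
- pointer_tip (a point): outer end of the orange pointer line on the selector's top face, at its rim, 26 mm from the axis; it turns with the knob.
- weather_dot (a point): middle of the blue dot printed on the deck, 37.5 mm from the knob's axis. Four dots 8 mm across lie on an arc on the back (+x) side of the knob: clockwise white, yellow, blue, red.
- bar_top (a point): centre of the top face of the long white bar (a push button 26 mm along the radio's x, 82 mm along its y), 9 mm above the deck when up; it is 46 mm to the right (-y) of the radio's middle.
- bar (a joint): how far the bar is pressed down, in m: 0 up, 0.004 fully down; springs back up. It takes about 2 N to start and 5 N to press fully.
- cleat_case: bystander, loose: black and orange ice cleat case 100 x 150 x 42 mm, origin at the centre of its underside
- tent_stake: bystander, loose: aluminium tent stake, 160 mm long, 15 mm across, lying on the bench
- globe: bystander, loose: clear glass lantern globe, 96 mm across, 115 mm tall, standing upright, origin at the centre of its underside
- vitamins: bystander, loose: white plastic vitamin bottle with a twist cap, 62 mm across, 110 mm tall, origin at the centre of its underside
- wax_tin: bystander, loose: flat round boot wax tin, 84 mm across, 26 mm tall
- mug: bystander, loose: blue enamel mug, 80 mm across, 85 mm tall
- basket_left: fixed square wicker basket, 265 mm square, 150 mm tall, to the robot's left
- basket_right: fixed square wicker basket, 265 mm square, 150 mm tall, to the robot's right

How it is judged (in metres and radians):
On the way, in this order (a step that is already met when the one before it is completed fails the run):
1. the selector has clicked into the blue (weather) detent (value of joint selector between 1.137 and 1.377 rad and contact force between the fingers and selector below 0.3 N), for 0.3 s.
2. the white bar is pressed all the way down with the selector at weather (value of joint bar above 0.0032 m and value of joint selector between 1.137 and 1.377 rad), for 0.05 s.
At the end, for the whole second after the job is handed in: The selector rests in the blue (weather) detent (within 0.12 rad, about 7 degrees, of 1.257 rad), the bar is up again (less than 0.8 mm down), and the radio stands at rest upright within 25 mm of where it stood (value of joint selector between 1.137 and 1.377 rad and value of joint bar below 0.0008 m and angle between radio's own z axis and vertical below 0.05 rad and distance of radio from where it was at the start of the episode below 0.025 m and linear speed of radio below 0.01 m/s and velocity of joint selector between -0.05 and 0.05 rad/s); the robot touches nothing.
It fails at once if the selector is turned on to the red (alert) detent (value of joint selector above 1.72 rad).
It fails at once if the bar is pressed before the selector is at weather (value of joint bar above 0.0032 m and (value of joint selector below 1.1 rad or value of joint selector above 1.42 rad)).
It fails at once if the knob is taken between the two fingers, or pressed harder than a light touch (30 N) ((horizontal distance between the grasp point and selector_top below 0.02 m and z of the grasp point in the frame of selector_top below 0.008 m) or contact force between the fingers and selector above 30 N).
It fails at once if the radio is lifted, tipped or shoved more than 25 mm (height (world z) of radio above 0.012 m or angle between radio's own z axis and vertical above 0.12 rad or distance of radio from where it was at the start of the episode above 0.025 m).
It fails at once if a bystander is moved more than 20 mm or tipped (distance of any of cleat_case, tent_stake, globe, vitamins, wax_tin, mug from where it was at the start of the episode above 0.02 m or angle between any of globe, vitamins's own z axis and vertical above 0.3 rad).
It also fails if it takes over 64 s, if anything falls off the work surface, if the arm or the gripper's body presses on something with over 40 N, if the wrist force passes 120 N, or if a joint passes its speed limit or range.

## Working session

There is one attempt and no reset: what is moved stays moved. The work goes in short steps, Python scripts to look and compute and a shell command to move; the robot and the scene stay as the last step left them, time stands still between calls to the robot, and variables do not carry over. Pictures are saved under pics/ and viewed, and the job is handed in when it is done.

```bash
mkdir -p pics; python3 - <<'E'
from cell import ctrl,get_image,camera_params
import cv2
s=ctrl.read_state();print(s)
for n in("side","top"):
    cv2.imwrite(f"pics/{n}0.png",get_image(n));print(n,camera_params(n))
E
```

```text
{'clock': 0.0, 'qpos': array([ 1.18120341,  0.62933053,  0.03844031,  1.51841273, -0.0269657 ,
        0.99630395, -0.02000653]), 'qd': array([ 1.25704079e-03, -5.97462609e-04, -5.13116686e-05,  1.02399451e-03,
        7.01995213e-05,  1.57887245e-03, -1.46771017e-03]), 'tau': array([ 2.45808942e-04, -5.63402724e+01,  1.22641079e+00, -1.93452036e+01,
        1.09407585e-02,  1.03793002e-02, -1.85591779e-05]), 'eef_pos': array([ 206.62312508, -615.61500529,  238.38486916]), 'tool_rot': array([-3.11391578,  1.56885971,  1.92227856]), 'force': array([ 0.3704177 , -0.38150568, -1.298379  ]), 'torque': array([-0.0102308 ,  0.01874995,  0.00179898]), 'width': 85.48571336169172}
side {'fx': 530.951520771754, 'fy': 530.951520771754, 'cx': 324.93541215181915, 'cy': 242.60973010080883, 'eye': array([  107.12694153, -1151.54974398,  1249.00696878]), 'orientation': array([ 0.82260229, -0.01020794, -0.33009731])}
top {'fx': 568.3149915911579, 'fy': 568.3149915911579, 'cx': 311.9218816745088, 'cy': 231.29005573708994, 'eye': array([ 269.25317071,   -5.40762712, 1540.49685134]), 'orientation': array([ 0.1849796 ,  0.00566431, -1.58260344])}
```

View pics/side0.png

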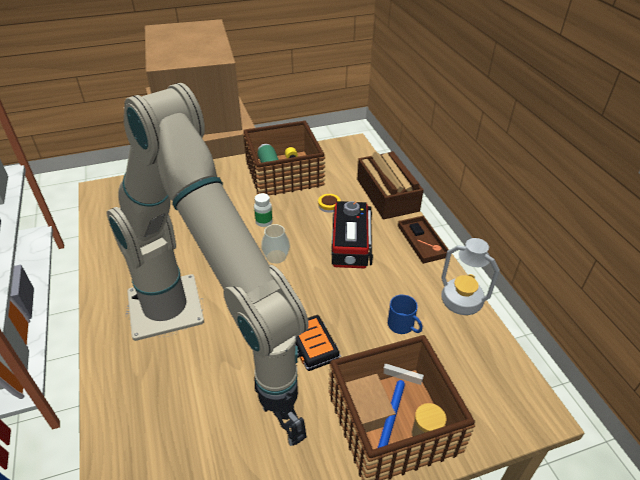

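View pics/top0.png

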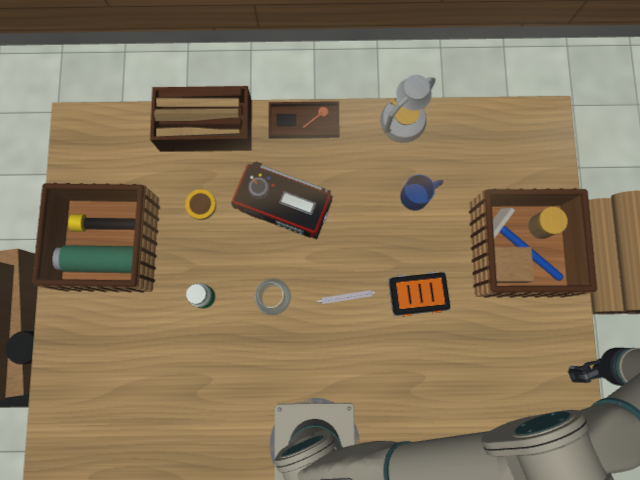

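The top view shows the radio around (282,200), rotated, with the knob at about (259,187) and the bar at about (297,202). I'll zoom in to get the pixels I need.

```bash
cat > h.py <<'E'
import numpy as np,cv2
from scipy.spatial.transform import Rotation as R
from cell import ctrl,get_image,camera_params
def ray(p,u,v):
    d=R.from_euler('xyz',p['orientation']).as_matrix()@np.array([(u-p['cx'])/p['fx'],-(v-p['cy'])/p['fy'],-1.])
    return np.array(p['eye']),d
def onz(p,u,v,z):
    e,d=ray(p,u,v);return e+d*(z-e[2])/d[2]
def proj(p,X):
    q=R.from_euler('xyz',p['orientation']).as_matrix().T@(np.array(X)-p['eye'])
    return p['cx']+p['fx']*q[0]/-q[2],p['cy']-p['fy']*q[1]/-q[2]
E
python3 - <<'E'
from h import *
im=cv2.imread('pics/top0.png');p=camera_params('top')
c=im[150:250,220:345];cv2.imwrite('pics/topz.png',cv2.resize(c,None,fx=6,fy=6,interpolation=cv2.INTER_CUBIC)[:600,:750])
hsv=cv2.cvtColor(im,cv2.COLOR_BGR2HSV)
m=cv2.inRange(hsv,(0,0,190),(180,40,255));m[:175]=0;m[230:]=0;m[:,:270]=0;m[:,330:]=0
n,l,st,ce=cv2.connectedComponentsWithStats(m);i=1+st[1:,4].argmax();print(st[i],ce[i],onz(p,*ce[i],111))
pts=cv2.findContours((l==i).astype('u1'),0,2)[0][0];r=cv2.minAreaRect(pts);b=cv2.boxPoints(r);print(r,[onz(p,*q,111).round(1) for q in b])
for q in [(258.5,187),(281,295),(201,204)]:print(q,onz(p,*q,126 ))
p2=camera_params('side');im=cv2.imread('pics/side0.png');c=im[190:275,310:400]
cv2.imwrite('pics/sidez.png',cv2.resize(c,None,fx=7,fy=7,interpolation=cv2.INTER_CUBIC))
E
```

```text
[283 196  30  16 229] [298.00436681 202.72052402] [612.37345701  34.60031649 111.        ]
((297.15753173828125, 202.24658203125), (29.49437141418457, 8.309921264648438), 20.556045532226562) [array([617.6,  76.2, 111. ]), array([638.2,  68.6, 111. ]), array([609.7,  -2.6, 111. ]), array([589.2,   5.1, 111. ])]
(258.5, 187) [651.62017023 135.45268285 126.        ]
(281, 295) [374.20899827  78.08675762 126.        ]
(201, 204) [608.6787698  282.36335034 126.        ]
```

View pics/topz.png

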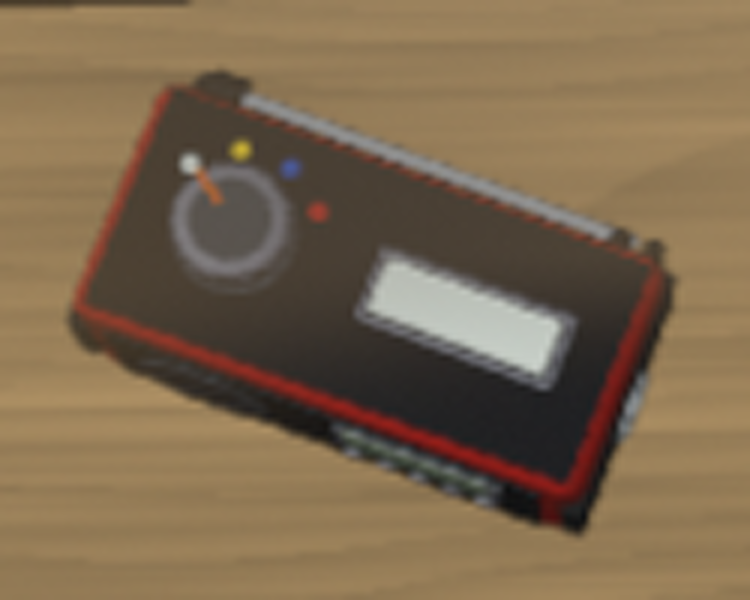

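View pics/sidez.png

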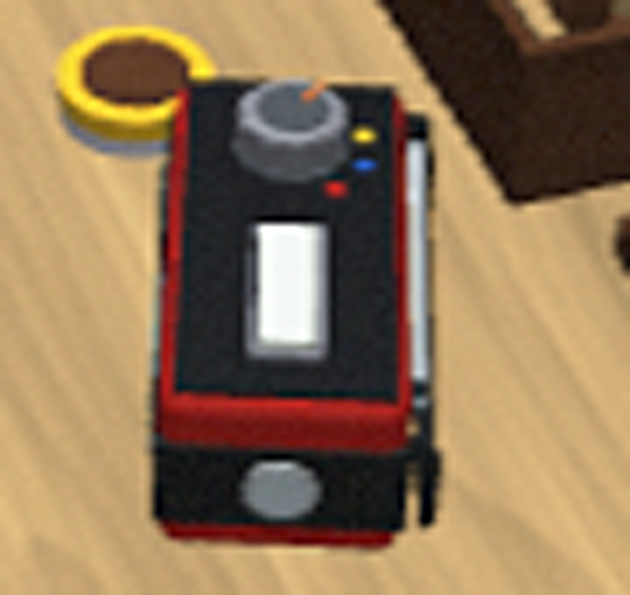

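The selector pointer is at the white dot. In the zoom, the knob top centre is near (229,220) and the pointer tip near (197,168). The dots are white (191,162), yellow (241,149), blue (291,168) and red (318,212).

```bash
python3 - <<'E'
from h import *
p=camera_params('top');p2=camera_params('side')
Z=lambda x,y:((x+.5)/6-.5+220,(y+.5)/6-.5+150)
S=lambda x,y:((x+.5)/7-.5+310,(y+.5)/7-.5+190)
def tri(a,b):
    e1,d1=ray(p,*a);e2,d2=ray(p2,*b);d1/=np.linalg.norm(d1);d2/=np.linalg.norm(d2)
    t=np.linalg.lstsq(np.c_[d1,-d2],e2-e1,rcond=None)[0];A=e1+t[0]*d1;B=e2+t[1]*d2;return ((A+B)/2).round(1),np.linalg.norm(A-B).round(1)
print('corners',[onz(p,*Z(*c),102).round(1) for c in [(168,88),(665,265),(575,495),(78,308)]])
for n,c,z in [('knob',(229,220),126),('ptr',(197,168),126),('white',(191,162),102),('yel',(241,149),102),('blue',(291,168),102),('red',(318,212),102),('bar',(468,318),111)]:print(n,onz(p,*Z(*c),z).round(1))
print('side')
for n,c,z in [('knob',(294,107),126),('yel',(364,135),102),('blue',(365,166),102),('red',(336,188),102),('bar',(293,284),111)]:print(n,onz(p2,*S(*c),z).round(1))
print(tri(Z(229,220),S(294,107)),tri(Z(291,168),S(365,166)),tri(Z(468,318),S(293,284)))
for n,q in dict(globe_top=(273,296),).items():print(n,onz(p,*q,115))
print('tin',onz(p,201,204,26),'vit',onz(p,197,295,110))
E
```

```text
corners [array([720.4, 167. , 102. ]), array([637.4, -49.8, 102. ]), array([536.3,  -9.4, 102. ]), array([621.6, 205.1, 102. ])]
knob [653.6 137.4 126. ]
ptr [676.9 151.3 126. ]
white [686.6 156.6 102. ]
yel [692.2 134.7 102. ]
blue [683.3 112.8 102. ]
red [663.2 101.  102. ]
bar [612.8  35.7 111. ]
side
knob [656.  138.1 126. ]
yel [692.4 134.6 102. ]
blue [684.  112.5 102. ]
red [664.7 101.5 102. ]
bar [616.1  33.7 111. ]
(array([654.5, 137.1, 126.7]), np.float64(2.1)) (array([683.8, 112.8, 101.7]), np.float64(0.8)) (array([615. ,  35.4, 109.4]), np.float64(3.6))
globe_top [372.77883903  98.74224505 115.        ]
tin [632.67497726 302.707756    26.        ] vit [377.97522114 290.01308347 110.        ]
```

```bash
cat >> h.py <<'E'
K=np.array([654.5,137.3]);B=np.array([614.2,35.2]);yaw=-0.373
yr=np.array([-np.sin(yaw),np.cos(yaw),0]);xr=np.array([np.cos(yaw),np.sin(yaw),0])
def need(pos,ysign=None):
    s=ctrl.read_state();M=R.from_euler('xyz',s['tool_rot']).as_matrix()
    print('t',s['clock'],'tcp',s['eef_pos'].round(1),'F',s['force'].round(2),'q',s['qpos'].round(2),'w',round(s['width'],1))
    print('shift tool',(M.T@(np.array(pos)-s['eef_pos'])).round(1))
    for sg in(1,-1):
        y=sg*yr;x=np.array([0,0,-1.]);T=np.c_[x,y,np.cross(x,y)]
        print(sg,'rotvec tool',R.from_matrix(M.T@T).as_rotvec().round(3))
    return M
E
python3 - <<'E'
from h import *
T=np.r_[K,0]+yr*70;T[2]=260;print(T)
print(need(T).round(3))
cv2.imwrite('pics/w0.png',get_image('wrist'));print(camera_params('wrist'))
E
```

```text
[680.00875478 202.48668138 260.        ]
t 0.1 tcp [ 206.7 -615.7  238.5] F [ 0.88 -0.15 -0.44] q [ 1.18  0.63  0.04  1.52 -0.03  1.   -0.02] w 85.2
shift tool [ -20.4  709.1 -625.1]
1 rotvec tool [-0.874 -0.002 -0.001]
-1 rotvec tool [ 2.268e+00 -1.000e-03  2.000e-03]
[[-0.001  0.948  0.318]
 [ 0.002  0.318 -0.948]
 [-1.    -0.    -0.002]]
{'fx': 382.52177984606135, 'fy': 382.52177984606135, 'cx': 322.6956032104426, 'cy': 238.18392108049486, 'eye': array([ 278.42428365, -591.33715273,  372.89788429]), 'orientation': array([-0.29976359,  0.00135313, -1.24692486])}
```

View pics/w0.png

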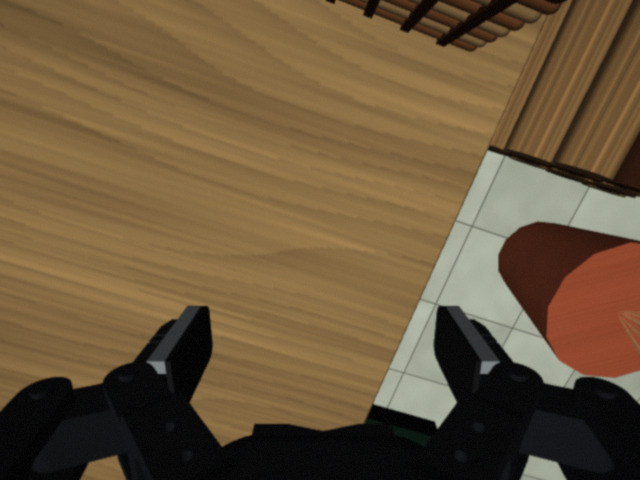

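```bash
python3 -m handwheel '1 -10 20 -15 0 0 0;-1 -15 33 -29 0 0 0;-1 -15 33 -29 0 0 0;-1 0 33 -29 0 0 0;-1 0 33 -29 0 0 0;-1 0 33 -29 0 0 0;-1 0 33 -29 0 0 0;-1 0 33 -29 0 0 0;-1 0 33 -29 0 0 0;-1 0 33 -29 0 0 0'; python3 - <<'E'
from h import *
T=np.r_[K,0]-yr*50;T[2]=240;print(T);need(T)
E
```

```text
clock: 1.15
eef_pos: [422.2, -246.7, 276.5]
tool_rot: [-1.982, 1.566, 3.039]
force: [0.2, -1.5, 0.9]
width: 0.1
[636.27946087  90.73808473 240.        ]
t 1.15 tcp [ 422.2 -246.7  276.5] F [ 0.25 -1.47  0.86] q [ 0.48  0.35 -0.02  1.9   0.01  0.89 -0.8 ] w 0.1
shift tool [  35.7  306.7 -256.3]
1 rotvec tool [-0.889 -0.003  0.003]
-1 rotvec tool [2.253 0.004 0.004]
```

```bash
python3 -m handwheel '-1 0 33 -28 0 0 0;-1 0 33 -28 0 0 0;-1 0 33 -28 0 0 0;-1 0 33 -28 0 0 0;-1 0 0 0 -0.148 0 0;-1 0 0 0 -0.148 0 0;-1 0 0 0 -0.148 0 0;-1 0 0 0 -0.148 0 0;-1 0 0 0 -0.148 0 0;-1 0 0 0 -0.148 0 0'; python3 - <<'E'
from h import *
T=np.r_[K,0]-yr*50;T[2]=240;print(T);need(T)
E
```

```text
clock: 2.15
eef_pos: [519.4, -81.1, 274.6]
tool_rot: [2.818, 1.564, 2.46]
force: [-0.7, 1.1, -0.4]
width: 0.1
[636.27946087  90.73808473 240.        ]
t 2.15 tcp [519.4 -81.1 274.6] F [-0.65  1.14 -0.43] q [ 0.31  0.42 -0.29  1.81  0.14  0.94 -0.4 ] w 0.1
shift tool [ 34.7 201.8  49.6]
1 rotvec tool [ 0.015 -0.007 -0.002]
-1 rotvec tool [-3.126e+00  3.000e-03 -1.000e-02]
```

```bash
python3 -m handwheel '-1 0 40 10 0 0 0;-1 0 40 10 0 0 0;-1 0 40 10 0 0 0;-1 0 40 10 0.015 -0.007 0;-1 15 40 10 0 0 0;-1 15 0 0 0 0 0;-1 0 0 0 0 0 0'; python3 - <<'E'
from h import *
T=np.r_[K,0]-yr*50;T[2]=200;need(T)
p=camera_params('wrist');im=get_image('wrist');cv2.imwrite('pics/w1.png',im)
print(p, proj(p,[*K,126]),proj(p,[*B,111]))
E
```

```text
clock: 2.85
eef_pos: [639.7, 90.7, 240.9]
tool_rot: [-3.02, 1.568, 2.886]
force: [-0.5, -1.1, 0.2]
width: -0.1
t 2.85 tcp [639.7  90.7 240.9] F [-0.49 -1.07  0.24] q [-0.02  0.63 -0.27  1.52  0.19  1.02 -0.72] w -0.1
shift tool [40.9 -1.2 -3.1]
1 rotvec tool [-0.005 -0.002  0.   ]
-1 rotvec tool [3.137 0.    0.004]
{'fx': 382.52177984606135, 'fy': 382.52177984606135, 'cx': 322.6956032104426, 'cy': 238.18392108049486, 'eye': array([668.20307101, 161.17447347, 375.12874651]), 'orientation': array([-0.29975783,  0.00300149, -0.37764541])} (np.float64(317.7423428317922), np.float64(164.28633745610995)) (np.float64(318.83658837159334), np.float64(307.29440063005865))
```

View pics/w1.png

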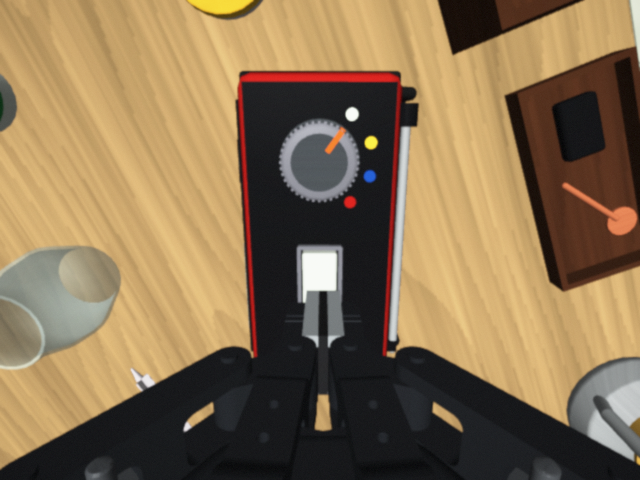

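The wrist view shows the knob clearly at about (319,161), with the pointer at white (352,114) and blue at (370,176). The top edge of the bar is near row 250, and the shut fingertips are around (322,295).

```bash
python3 - <<'E'
from h import *
im=cv2.imread('pics/w1.png');p=camera_params('wrist')
hsv=cv2.cvtColor(im,cv2.COLOR_BGR2HSV)
def cen(lo,hi,box):
    m=np.zeros(im.shape[:2],'u1');x0,y0,x1,y1=box;m[y0:y1,x0:x1]=cv2.inRange(hsv,lo,hi)[y0:y1,x0:x1]
    n,l,st,ce=cv2.connectedComponentsWithStats(m);i=1+st[1:,4].argmax();return ce[i],st[i]
g=cen((0,0,120),(180,60,190),(270,110,370,210));print(g)
m=cv2.inRange(hsv,(0,0,110),(180,70,200));m[:105]=0;m[212:]=0;m[:,:272]=0;m[:,366:]=0
c=max(cv2.findContours(m,0,2)[0],key=cv2.contourArea);(u,v),r=cv2.minEnclosingCircle(c);e=cv2.fitEllipse(c);print('circ',u,v,r,e)
for z in(126,):print(onz(p,u,v,z),onz(p,*e[0],z),'R',r*(375-126)/382/np.cos(0))
D={}
for n,lo,hi in[('white',(0,0,200),(180,40,255)),('yel',(22,120,120),(35,255,255)),('blue',(100,120,80),(130,255,255)),('red',(0,150,100),(5,255,255))]:
    ce,_=cen(lo,hi,(340,100,385,215));D[n]=onz(p,*ce,102);print(n,ce.round(1),D[n].round(1))
# circle through dots
A=np.array([D[k][:2] for k in D]);s=np.linalg.lstsq(np.c_[2*A,np.ones(4)],(A**2).sum(1),rcond=None)[0];print('dot centre',s[:2],np.sqrt(s[2]+s[:2]@s[:2]))
for q in [(299,249),(340,249)]:print(onz(p,*q,111))
for q in [(242,76),(399,76),(257,357)]:print('edge',onz(p,*q,102))
E
```

```text
(array([318.13791491, 160.07620383]), array([ 279,  120,   80,   82, 2139], dtype=int32))
circ 319.0 160.65823364257812 40.785621643066406 ((318.6584167480469, 160.6426544189453), (72.78005981445312, 75.72203063964844), 174.52471923828125)
[656.75813121 140.268668   126.        ] [656.55699891 140.35894682 126.        ] R 26.58539211812444
white [351.5 113.8] [687.9 159.2 102. ]
yel [370.7 142.3] [693.8 136.6 102. ]
blue [369.3 175.8] [685.1 115.1 102. ]
red [349.6 201.7] [665.4 102.6 102. ]
dot centre [656.15679301 139.09924449] 37.64841680109402
[618.81020999  85.19801999 111.        ]
[646.729457    74.15747486 111.        ]
edge [628.61878206 208.46577155 102.        ]
edge [725.56426589 170.03875364 102.        ]
edge [548.29947533   8.14458604 102.        ]
```

```bash
sed -i 's/^K=.*/K=np.array([655.8,138.8]);B=np.array([614.8,36.5]);yaw=-0.375/' h.py; python3 - <<'E'
from h import *
T=np.r_[K,0]-yr*46+xr*6;T[2]=150;need(T)
E
```

```text
t 2.9 tcp [640.3  91.8 242. ] F [ 0.33  1.58 -0.34] q [-0.02  0.63 -0.28  1.52  0.19  1.02 -0.72] w -0.0
shift tool [92.   3.3  3.3]
1 rotvec tool [-0.002 -0.001 -0.002]
-1 rotvec tool [ 3.139e+00 -3.000e-03  2.000e-03]
```

```bash
python3 -m handwheel '-1 30 2 2 0 0 0;-1 30 1 1 0 0 0;-1 25 0 0 0 0 0;-1 5 0 0 0 0 0;-1 0 0 0 0 0 0'; python3 - <<'E'
from h import *
T=np.r_[K,0]-yr*46+xr*6;T[2]=119;need(T)
cv2.imwrite('pics/w2.png',get_image('wrist'))
E
```

```text
clock: 3.4
eef_pos: [646.8, 89.3, 155.3]
tool_rot: [0.571, 1.563, 0.188]
force: [0.0, -0.2, -0.2]
width: -0.0
t 3.4 tcp [646.8  89.3 155.3] F [ 0.01 -0.2  -0.21] q [-0.03  0.73 -0.25  1.59  0.22  0.84 -0.76] w -0.0
shift tool [36.3  3.2 -4. ]
1 rotvec tool [-0.008  0.006 -0.004]
-1 rotvec tool [ 3.133 -0.006 -0.01 ]
```

View pics/w2.png

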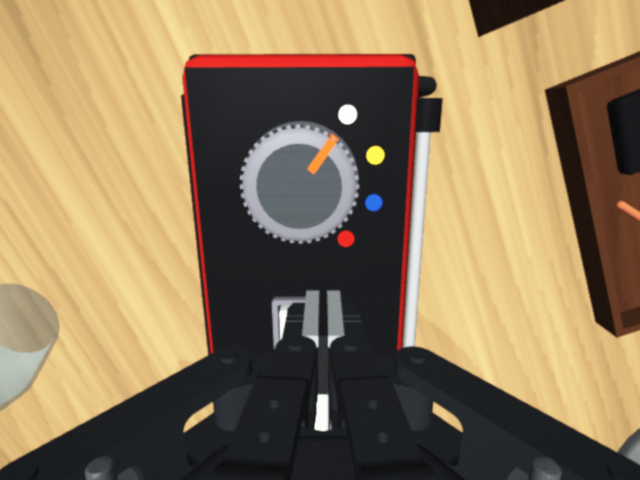

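The fingers sit just right of the knob, at about (323,300). The knob and dots are clear, and the fingers' x offset is roughly as planned. I'll go down beside the rim.

```bash
python3 -m handwheel '-1 15 2 -2 0 0 0;-1 12 0 0 0 0 0;-1 0 0 0 0 0 0'; python3 - <<'E'
from h import *
T=np.r_[K,0]-yr*46+xr*6;T[2]=119;need(T)
need(T)
cv2.imwrite('pics/w3.png',get_image('wrist'))
cv2.imwrite('pics/s3.png',cv2.resize(get_image('side')[170:290,280:440],None,fx=5,fy=5))
E
```

```text
clock: 3.75
eef_pos: [648.2, 91.7, 130.6]
tool_rot: [0.534, 1.556, 0.15]
force: [-0.8, -0.0, -0.7]
width: -0.5
t 3.75 tcp [648.2  91.7 130.6] F [-0.78 -0.02 -0.72] q [-0.04  0.76 -0.24  1.61  0.24  0.79 -0.77] w -0.5
shift tool [11.6  0.5 -4.3]
1 rotvec tool [-0.01   0.012 -0.007]
-1 rotvec tool [ 3.132 -0.011 -0.019]
t 3.75 tcp [648.2  91.7 130.6] F [-0.78 -0.02 -0.72] q [-0.04  0.76 -0.24  1.61  0.24  0.79 -0.77] w -0.5
shift tool [11.6  0.5 -4.3]
1 rotvec tool [-0.01   0.012 -0.007]
-1 rotvec tool [ 3.132 -0.011 -0.019]
```

View pics/w3.png

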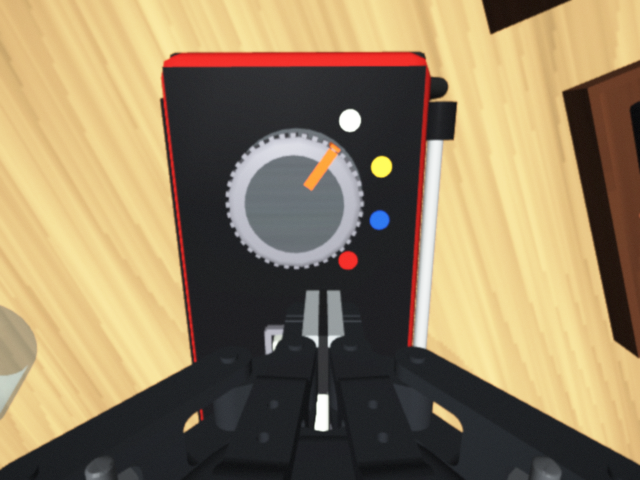

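View pics/s3.png

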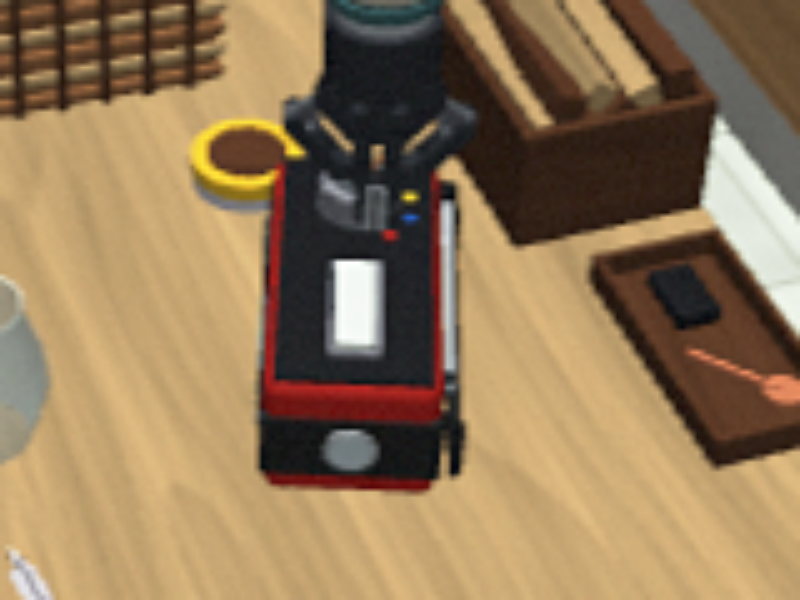

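```bash
python3 -m handwheel '-1 8 0 -3 -0.01 0.012 -0.007;-1 4 0 -1 0 0 0;-1 0 0 0 0 0 0'; python3 - <<'E'
from h import *
T=np.r_[K,0]-yr*37+xr*6;T[2]=118;need(T)
E
```

```text
clock: 4.15
eef_pos: [645.7, 94.1, 119.7]
tool_rot: [0.719, 1.568, 0.345]
force: [-0.6, -0.4, 0.2]
width: 0.1
t 4.15 tcp [645.7  94.1 119.7] F [-0.63 -0.45  0.21] q [-0.05  0.78 -0.24  1.61  0.24  0.78 -0.77] w 0.1
shift tool [ 1.7  8.3 -0.9]
1 rotvec tool [ 0.002  0.002 -0.002]
-1 rotvec tool [-3.14e+00  3.00e-03  3.00e-03]
```

```bash
cat > f.py <<'E'
from h import *
s=ctrl.read_state();F=s['force'];d=s['eef_pos'][:2]-K
print('t',s['clock'],'Fy %.2f Fx %.2f Fz %.2f'%(F@yr,F@xr,F[2]),'off y %.1f x %.1f z %.1f'%(d@yr[:2],d@xr[:2],s['eef_pos'][2]))
E
python3 -m handwheel '-1 0 3 0 0 0 0;-1 0 2 0 0 0 0;-1 0 0 0 0 0 0'>/dev/null; python3 f.py;python3 -m handwheel '-1 0 2 0 0 0 0;-1 0 0 0 0 0 0'>/dev/null; python3 f.py
```

```text
t 4.45 Fy -0.03 Fx 0.64 Fz 0.32 off y -39.6 x 7.0 z 119.7
t 4.65 Fy -1.39 Fx 0.47 Fz -0.60 off y -38.5 x 7.2 z 119.9
```

```bash
python3 -m handwheel '-1 0 2 0 0 0 0'>/dev/null; python3 f.py;python3 -m handwheel '-1 0 2 0 0 0 0'>/dev/null; python3 f.py;python3 -m handwheel '-1 0 0 0 0 0 0'>/dev/null; python3 f.py
```

```text
t 4.75 Fy -6.13 Fx -1.22 Fz 1.79 off y -38.2 x 7.3 z 119.8
t 4.85 Fy -5.41 Fx -0.40 Fz 3.31 off y -38.2 x 7.4 z 119.7
t 4.95 Fy -0.61 Fx -0.73 Fz 0.42 off y -38.5 x 7.4 z 119.8
```

```bash
python3 -m handwheel '-1 0 2 0 0 0 0;-1 0 2 -2 0 0 0;-1 0 2 -3 0 0 0'>/dev/null; python3 f.py;python3 -m handwheel '-1 0 2 -3 0 0 0'>/dev/null; python3 f.py; python3 - <<'E'
from h import *
cv2.imwrite('pics/w4.png',get_image('wrist'))
E
```

```text
t 5.25 Fy -6.39 Fx 2.39 Fz 1.04 off y -38.3 x 5.5 z 120.0
t 5.35 Fy -5.21 Fx 1.13 Fz 1.19 off y -38.3 x 3.9 z 120.0
```

View pics/w4.png

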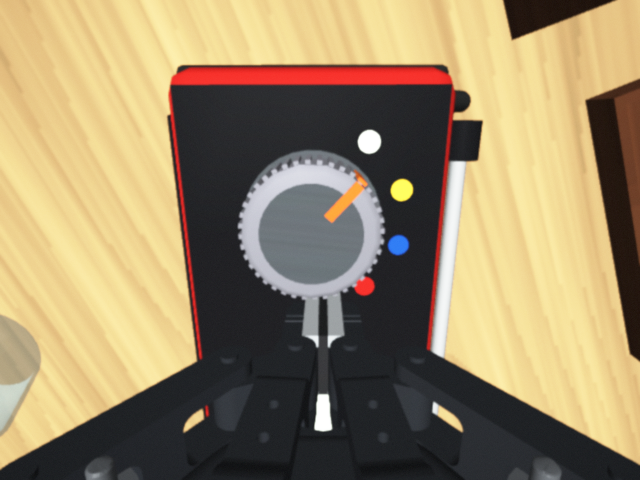

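The knob is following: the pointer has turned about 10° away from white. I'll continue the stroke.

```bash
python3 -m handwheel '-1 0 2 -3 0 0 0;-1 0 2 -3 0 0 0;-1 0 2 -3 0 0 0'>/dev/null; python3 f.py;python3 -m handwheel '-1 0 2 -3 0 0 0'>/dev/null; python3 f.py; python3 - <<'E'
from h import *
cv2.imwrite('pics/w5.png',get_image('wrist'))
E
```

```text
t 5.7 Fy -5.83 Fx 0.95 Fz 2.96 off y -38.3 x -2.3 z 120.0
t 5.8 Fy -6.25 Fx -0.01 Fz 3.72 off y -38.3 x -4.8 z 119.9
```

View pics/w5.png

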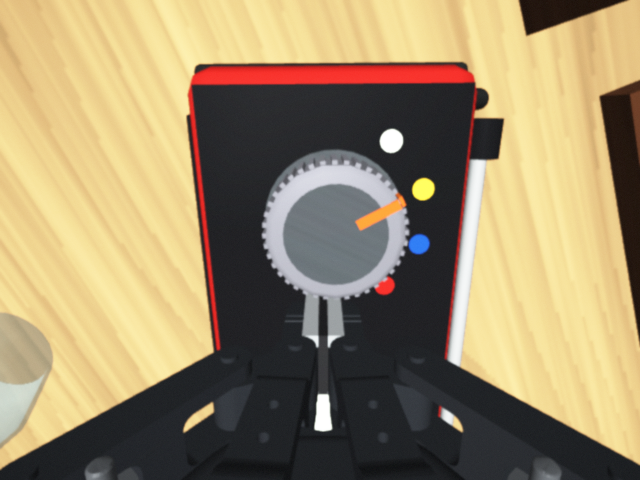

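The pointer is just short of yellow, past the ridge. I'll back off so it snaps in, then reset for the second stroke.

```bash
python3 -m handwheel '-1 0 -4 0 0 0 0;-1 0 0 6 0 0 0;-1 0 0 6 0 0 0;-1 0 0 0 0 0 0;-1 0 0 0 0 0 0'>/dev/null; python3 f.py; python3 - <<'E'
from h import *
need([0,0,0])
cv2.imwrite('pics/w6.png',get_image('wrist'))
E
```

```text
t 6.35 Fy -0.72 Fx -0.67 Fz 1.08 off y -38.5 x 8.0 z 120.6
t 6.35 tcp [649.2 100.1 120.6] F [-0.89 -0.42  1.08] q [-0.08  0.78 -0.22  1.59  0.25  0.8  -0.8 ] w -0.2
shift tool [ 122.1 -333.9 -565.3]
1 rotvec tool [-0.01   0.01   0.022]
-1 rotvec tool [ 3.131  0.034 -0.016]
```

View pics/w6.png

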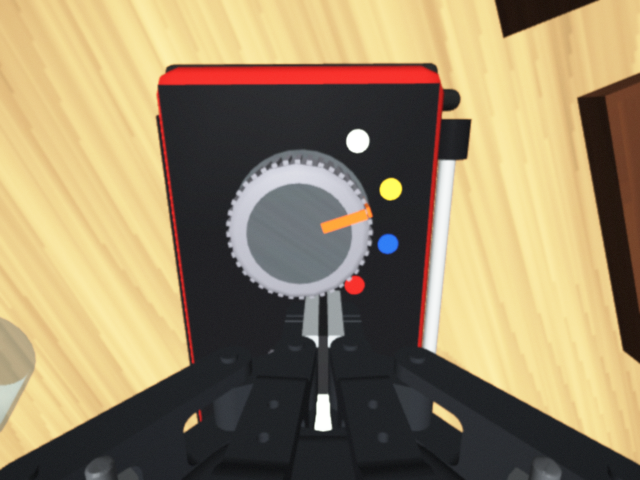

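```bash
cat > ang.py <<'E'
from h import *
import sys
p=camera_params('wrist');im=get_image('wrist');hsv=cv2.cvtColor(im,cv2.COLOR_BGR2HSV)
m=cv2.inRange(hsv,(8,150,150),(19,255,255));m[:130]=0;m[330:]=0;m[:,:220]=0;m[:,420:]=0
n,l,st,ce=cv2.connectedComponentsWithStats(m);i=1+st[1:,4].argmax();ys,xs=np.where(l==i)
P=np.array([onz(p,u,v,126)[:2] for u,v in zip(xs,ys)]);c=P.mean(0);d=np.linalg.svd(P-c)[2][0]
def cen(lo,hi):
    m=cv2.inRange(hsv,lo,hi);m[:90]=0;m[330:]=0;m[:,:300]=0;m[:,430:]=0
    n,l,st,ce=cv2.connectedComponentsWithStats(m);i=1+st[1:,4].argmax();return onz(p,*ce[i],102)[:2]
Y=cen((22,120,120),(35,255,255));Bl=cen((100,150,80),(130,255,255))
# knob axis from the two dots: 72 apart symmetric construction
mid=(Y+Bl)/2;t=(Y-Bl);L=np.linalg.norm(t);t/=L;nrm=np.array([t[1],-t[0]]); 
C=mid-nrm*37.5*np.cos(np.radians(18))
if d@(c-C)<0:d=-d
a=lambda v:np.degrees(np.arctan2(v[1],v[0]))
print('axis',C.round(1),'dots apart',L.round(1),'(23.2) px',len(P))
print('pointer az (line) %.1f, (centroid-axis) %.1f; yellow %.1f blue %.1f'%(a(d),a(c-C),a(Y-C),a(Bl-C)))
az=a(c-C);print('selector ~ line %.3f cen %.3f'%(.628+np.radians(a(Y-C)-a(d)),.628+np.radians(a(Y-C)-az)))
if len(sys.argv)>1:cv2.imwrite(sys.argv[1],im)
E
python3 ang.py; python3 f.py
```

```text
axis [655.6 138. ] dots apart 23.2 (23.2) px 524
pointer az (line) -1.3, (centroid-axis) -3.0; yellow -3.7 blue -39.7
selector ~ line 0.586 cen 0.616
t 6.45 Fy -0.28 Fx -1.03 Fz 1.17 off y -38.5 x 7.9 z 120.6
```

The pointer is in the yellow detent (0.6 rad) and the radio hasn't moved. I'll do the second stroke the same way.

```bash
python3 -m handwheel '-1 1 -2 0 -0.01 0.01 0.022;-1 0 0 0 0 0 0'>/dev/null; python3 f.py; python3 -m handwheel '-1 0 2 0 0 0 0;-1 0 2 0 0 0 0;-1 0 2 0 0 0 0'>/dev/null; python3 f.py;python3 ang.py
```

```text
t 6.65 Fy -0.27 Fx 0.97 Fz 0.40 off y -40.9 x 8.1 z 119.5
t 6.95 Fy -7.06 Fx -0.29 Fz 3.24 off y -38.1 x 8.2 z 119.4
axis [655.6 138. ] dots apart 23.2 (23.2) px 526
pointer az (line) -1.5, (centroid-axis) -3.2; yellow -3.7 blue -39.8
selector ~ line 0.590 cen 0.619
```

```bash
python3 -m handwheel '-1 0 2 -2 0 0 0;-1 0 2 -3 0 0 0;-1 0 2 -3 0 0 0;-1 0 2 -3 0 0 0'>/dev/null; python3 f.py;python3 ang.py
```

```text
t 7.4 Fy -5.91 Fx 0.97 Fz 1.18 off y -38.4 x 2.0 z 119.7
axis [655.6 138. ] dots apart 23.2 (23.2) px 522
pointer az (line) -14.8, (centroid-axis) -16.5; yellow -3.8 blue -39.9
selector ~ line 0.820 cen 0.850
```

```bash
python3 -m handwheel '-1 0 2 -3 0 0 0;-1 0 2 -3 0 0 0'>/dev/null; python3 f.py;python3 ang.py
```

```text
t 7.65 Fy -5.22 Fx -0.71 Fz 3.17 off y -38.3 x -3.7 z 119.6
axis [655.2 137.3] dots apart 23.3 (23.2) px 499
pointer az (line) -27.8, (centroid-axis) -26.6; yellow -2.5 blue -38.6
selector ~ line 1.071 cen 1.048
```

The selector is past the ridge (0.94), so I'll back off and let it snap in.

```bash
python3 -m handwheel '-1 0 -4 0 0 0 0;-1 0 -2 0 0 0 0;-1 0 0 0 0 0 0;-1 0 0 0 0 0 0'>/dev/null; python3 f.py;python3 ang.py pics/w7.png
```

```text
t 8.1 Fy -0.60 Fx -1.00 Fz 0.29 off y -41.1 x -5.4 z 119.9
axis [654.4 136.9] dots apart 23.2 (23.2) px 497
pointer az (line) -38.3, (centroid-axis) -34.2; yellow -1.5 blue -37.5
selector ~ line 1.270 cen 1.199
```

View pics/w7.png

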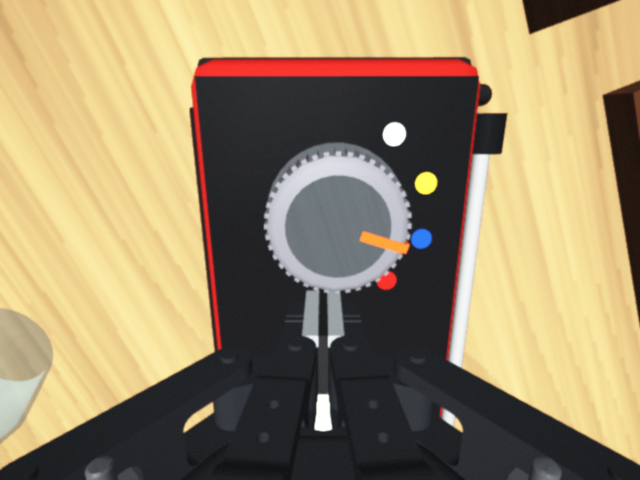

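The pointer points at the blue dot (1.2–1.27) and the finger is clear. Next I'll rise, look again, and go over to the bar.

```bash
python3 -m handwheel '-1 -15 0 0 0 0 0;-1 -25 0 0 0 0 0;-1 -25 0 0 0 0 0;-1 0 -30 2 0 0 0;-1 0 -30 2 0 0 0;-1 0 -8 2 0 0 0;-1 0 0 0 0 0 0;-1 0 0 0 0 0 0'>/dev/null; python3 ang.py pics/w8.png; python3 - <<'E'
from h import *
need([*B,150])
im=get_image('top')[120:270,200:370];cv2.imwrite('pics/t8.png',cv2.resize(im,None,fx=4,fy=4,interpolation=cv2.INTER_CUBIC))
E
```

```text
t 9.0 tcp [619.3  42.8 195.6] F [-0.4  -0.03 -0.54] q [ 0.04  0.64 -0.26  1.65  0.22  0.88 -0.69] w -0.2
shift tool [45.7 -7.1 -2.2]
1 rotvec tool [-0.     0.009  0.009]
-1 rotvec tool [ 3.141  0.015 -0.014]Traceback (most recent call last):
  File "ang.py", line 10, in <module>
    Y=cen((22,120,120),(35,255,255));Bl=cen((100,150,80),(130,255,255))
  File "ang.py", line 9, in cen
    n,l,st,ce=cv2.connectedComponentsWithStats(m);i=1+st[1:,4].argmax();return onz(p,*ce[i],102)[:2]
                                                      ~~~~~~~~~~~~~~~^^
ValueError: attempt to get argmax of an empty sequence
```

View pics/t8.png

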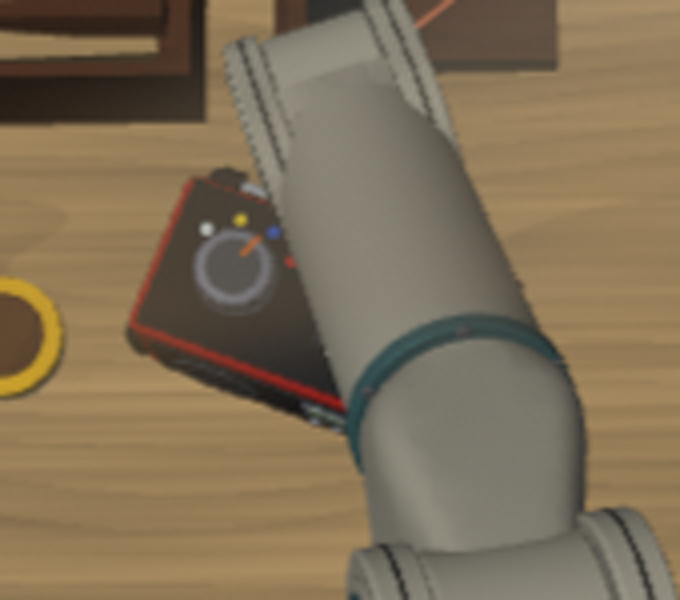

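The top view confirms the pointer at blue. I'll descend over the bar.

```bash
python3 -m handwheel '-1 20 -6 -2 0 0.01 0.01;-1 20 -2 0 0 0 0;-1 15 0 0 0 0 0;-1 0 0 0 0 0 0;-1 0 0 0 0 0 0'>/dev/null; python3 - <<'E'
from h import *
need([*B,130])
cv2.imwrite('pics/w9.png',get_image('wrist'))
cv2.imwrite('pics/s9.png',cv2.resize(get_image('side')[170:290,280:440],None,fx=5,fy=5))
E
```

```text
t 9.55 tcp [615.9  44.  138.6] F [0.49 0.47 1.12] q [ 0.04  0.71 -0.25  1.7   0.23  0.76 -0.69] w -0.0
shift tool [ 8.6 -7.4  1.7]
1 rotvec tool [ 0.009 -0.002 -0.005]
-1 rotvec tool [-3.133e+00  9.000e-03 -3.000e-03]
```

View pics/w9.png

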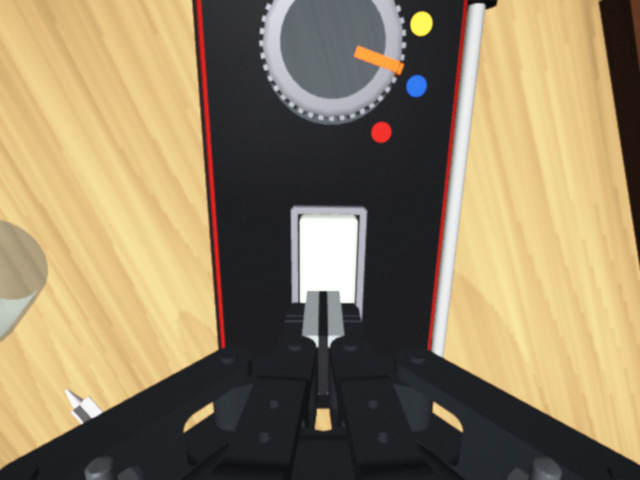

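View pics/s9.png

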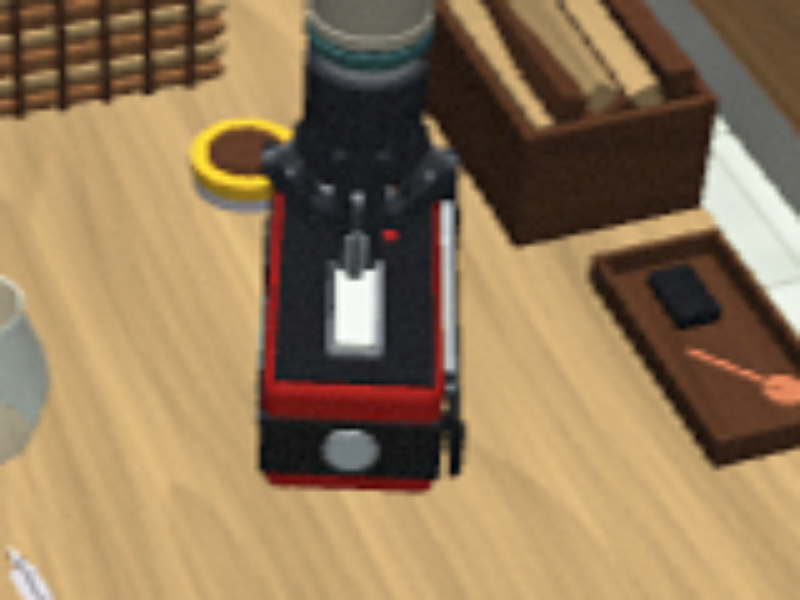

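The tip is inside the bar's width and about 2 mm left of its centreline. I'll shift it and press gently.

```bash
python3 -m handwheel '-1 3 -7 2 0 0 0;-1 8 0 0 0 0 0;-1 4 0 0 0 0 0;-1 0 0 0 0 0 0'>/dev/null; python3 - <<'E'
from h import *
need([*B,119])
E
python3 -m handwheel '-1 2 0 0 0 0 0;-1 2 0 0 0 0 0'>/dev/null; python3 f.py
```

```text
t 10.05 tcp [616.7  36.  124.9] F [-0.63  0.81  0.15] q [ 0.05  0.73 -0.25  1.71  0.24  0.73 -0.68] w -0.1
shift tool [ 5.9 -0.3 -1.9]
1 rotvec tool [ 0.008  0.002 -0.007]
-1 rotvec tool [-3.133e+00  1.100e-02  3.000e-03]
t 10.25 Fy 0.11 Fx -0.50 Fz 0.76 off y -109.8 x 1.4 z 120.8
```

```bash
for i in 1 ; do python3 -m handwheel '-1 2 0 0 0 0 0'>/dev/null; python3 f.py;python3 -m handwheel '-1 2 0 0 0 0 0'>/dev/null; python3 f.py;python3 -m handwheel '-1 2 0 0 0 0 0'>/dev/null; python3 f.py;python3 -m handwheel '-1 2 0 0 0 0 0'>/dev/null; python3 f.py; done
```

```text
t 10.35 Fy 0.70 Fx -0.27 Fz 1.34 off y -109.7 x 1.5 z 118.7
t 10.45 Fy -1.08 Fx -1.68 Fz 2.78 off y -109.7 x 1.5 z 116.8
t 10.55 Fy -1.50 Fx -1.17 Fz 8.29 off y -109.7 x 1.5 z 115.0
t 10.65 Fy -3.54 Fx -5.43 Fz 25.20 off y -109.7 x 1.6 z 114.8
```

The bar has bottomed out: 4 mm of travel, and the force jumped. I'll hold briefly, then lift clear.

```bash
python3 -m handwheel '-1 1 0 0 0 0 0;-1 1 0 0 0 0 0'>/dev/null; python3 f.py; python3 -c "
from h import *
cv2.imwrite('pics/w10.png',get_image('wrist'))"
python3 -m handwheel '-1 -5 0 0 0 0 0;-1 -10 0 0 0 0 0;-1 -30 0 0 0 0 0;-1 -40 0 0 0 0 0;-1 -40 -20 0 0 0 0;-1 0 -40 0 0 0 0;-1 0 -40 0 0 0 0;-1 0 0 0 0 0 0;-1 0 0 0 0 0 0'; python3 -c "
from h import *
cv2.imwrite('pics/w11.png',get_image('wrist'))
cv2.imwrite('pics/s11.png',get_image('side'))"
```

```text
t 10.85 Fy -0.19 Fx -1.32 Fz 6.21 off y -109.7 x 1.5 z 115.1
clock: 11.8
eef_pos: [581.0, -58.5, 248.0]
tool_rot: [0.803, 1.558, 0.44]
force: [0.2, 0.3, -0.4]
width: 0.1
```

View pics/w10.png

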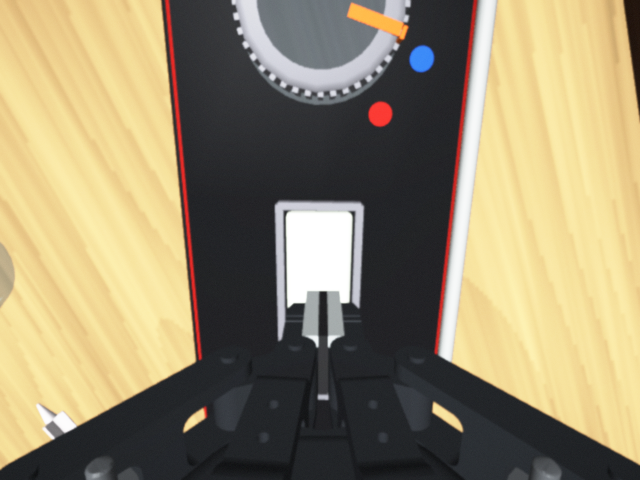

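View pics/w11.png

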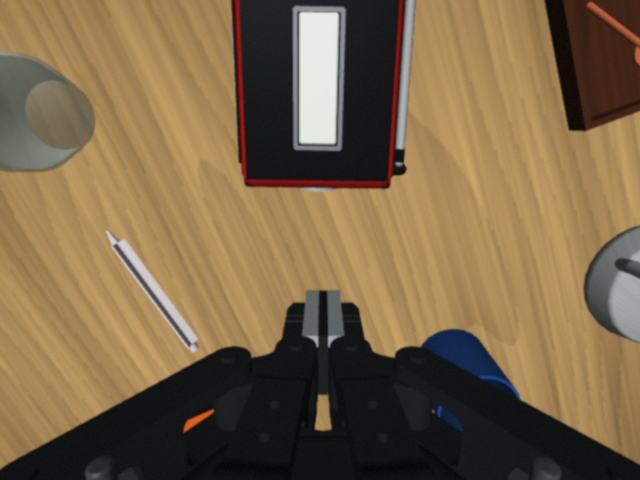

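View pics/s11.png

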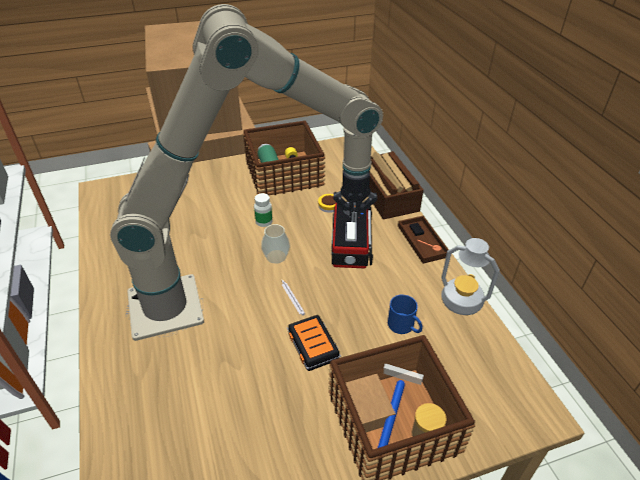

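The wrist view shows the bar up and the scene undisturbed, but the side picture seems to show an older arm pose. I'll look again.

```bash
python3 -c "
from h import *
s=get_image('side');t=get_image('top');print(ctrl.read_state()['eef_pos'],proj(camera_params('side'),ctrl.read_state()['eef_pos']))
cv2.imwrite('pics/s12.png',s);cv2.imwrite('pics/t12.png',t)
z=t[120:270,200:370];cv2.imwrite('pics/t12z.png',cv2.resize(z,None,fx=4,fy=4,interpolation=cv2.INTER_CUBIC))"
```

```text
[581.24876861 -57.05628124 247.1670412 ] (np.float64(353.4804421292121), np.float64(217.31383828023039))
```

View pics/s12.png

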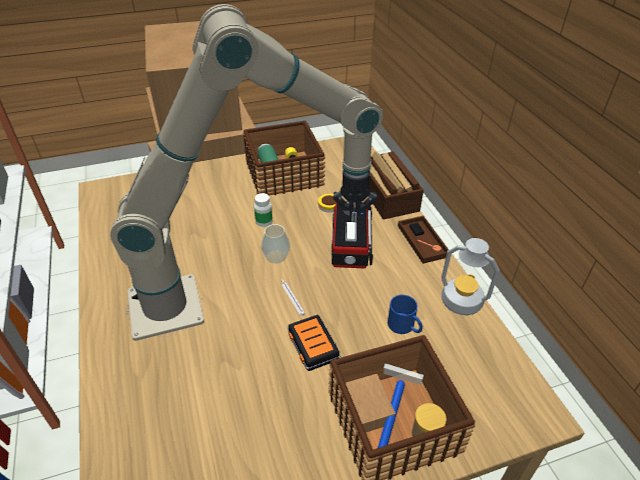

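View pics/t12z.png

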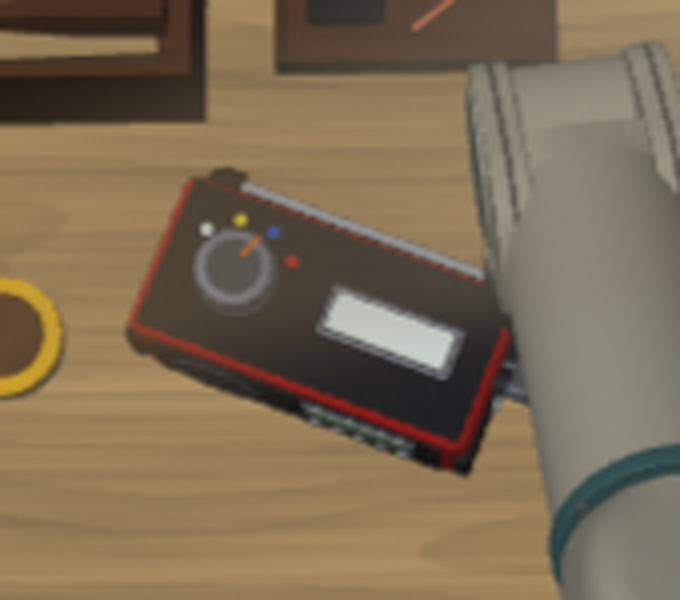

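View pics/t12.png

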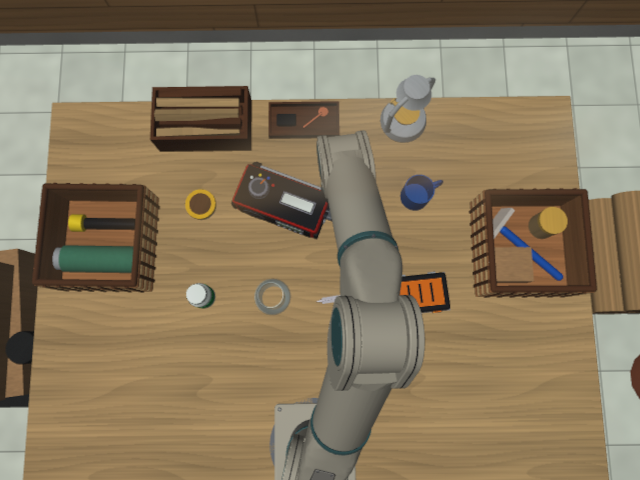

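The side picture was right after all: the TCP projects to (353,217) there, so the arm only looks as if it is over the radio. The pointer is at blue, the bar is up, the radio and bystanders are where they were, and the arm is clear.

```bash
python3 -c "
from cell import ctrl
print(ctrl.finish_job());print(ctrl.read_state()['clock'])"
```

```text
the job is handed in; nothing more can be done
None
the job is handed in; nothing more can be done
```

I turned the selector to weather and pressed the white bar fully, then handed the job in at about 12 s. No verdict came back, so the result rests on my own checks.

- **Selector:** With the gripper shut, I leaned the fingertip on the right side of the knob's rim at about 6 N. One stroke took it from white to yellow and a second from yellow to blue, and I backed off after each so it snapped into the detent. Two measurements put it at 1.20 and 1.27 rad (wanted 1.257), and the last top picture shows the pointer at the blue dot.
- **Bar:** It went down about 4 mm to a firm stop, with the force reaching 25 N. That is well above the 5 N it needs, but it acted only on the bar. The last pictures show the bar up again.
- **Everything else:** The radio and bystanders look the same as in the first pictures. The fingers ended about 130 mm above the deck, to the right of the radio and touching nothing.

Two checks disagreed or failed:
- **Camera agreement:** The wrist and fixed cameras differed by about 2 mm on the knob's position, within calibration.
- **Angle check:** One automatic angle check failed because the dots were out of view. The top picture taken just after it confirmed blue.

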